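# Click the electrode bank wheel to its mark and store it

### The arm

A 6-joint arm with a two-finger parallel gripper is mounted at the origin on the work surface. World frame = base frame: x ahead of the robot, y to its left, z up, the work surface at z = 0. Lengths are in mm, angles in rad, forces in N, time in s.
With the tool pointing down it reaches from about 275 to 725 mm from the base axis. Payload 15.9 kg.
Tool frame: the origin (TCP) lies where the fingers leave the gripper's body, on its centre line; the fingertips stand 73 mm ahead of it and the grasp point (between the pads) lies 54 mm ahead of it; z points along the fingers, y is the direction in which the jaws open and shut (so a half turn about z gives the same grasp; the last joint's range is limited). The gripper opens to 85 mm and grips with 20 to 120 N. Pads are 22 mm wide; open, the fingers measure 114 mm over their backs; the gripper's body (76 mm by 85 mm) begins 54 mm behind the grasp point. The pads swing forward as they close: fully open they stand 13 mm farther back than shut.
Start: joints at [1.316, 0.213, -0.034, 1.323, 0, 1.571], TCP at [126.021, 483.843, 303.906] pointing down, gripper open.
Joint ranges: [-2.98, 2.98], [-0.74, 1.72], [-1.14, 1.35], [-2.1, 2.04], [-1.57, 1.44], [-3.14, 3.14]. Speed limits (rad/s): [1.89, 1.89, 2.39, 2.57, 3.14, 3.14].

### API

Orientations are given as [roll, pitch, yaw] about the fixed x, y, z axes, in that order (R = Rz(yaw) Ry(pitch) Rx(roll)).
In Python, from bench import env, imaging gives the robot as it stands.
- The arm moves only by the tool drive_tool, never from a script. Its argument "moves" is a list of rows, each a list of 4 numbers: the shift along the tool's x, y, z in units of 30 mm (1.0 is 30 mm), then the turn about the tool's z in units of 6 degrees (1.0 is 6 degrees). A call has 1 to 5 rows; each row shifts and turns the pose as measured when the row begins, along the tool's axes as they then stand; what a row does not reach is not made up. A row lasts 1/12 s, in which the tool goes at most 41.7 mm and 7.16 degrees, less where a joint would pass 70% of its speed; a pose out of reach is approached as far as the arm can. A call is refused whole if a number of a shift passes 1 or a number of a turn 1, either way. A call with a gripper value outside its range is refused whole. "hand" is the finger opening in mm, from 0 to 85.4, set as the call begins (left out, the last holds). The fingers move at their own pace and stop on an object; "grip_force" is the grip in N (left out, the last holds). Time passes only in rows, so rows that do not move let the fingers close. It gives the time, the measured TCP pose, the force and the opening at its end, in the units of the state.
- env.get_state(): the state, without advancing time (a new reading comes with each control period).
- imaging.read_camera(name): name is "side" or "top"; returns the picture (400x640x3 uint8, blue, green, red); there is no depth.
- imaging.calibration(name): a dict with "intrinsics" (3x3 intrinsics, pixels), "extrinsics" (4x4, takes a point from world to camera coordinates). Camera axes: x right, y up, looking along -z (the intrinsics and any distortion apply to the point x, -y, -z); pixel columns grow to the right and rows downward; lengths in mm; the calibration is good to about 2 mm. A picture is of the moment at which its call begins. calibration takes no time and is no camera call.
- env.sign_off(): hands the job in, once; it reports no verdict.
The state is a dict: "time": time; "joints": joint angles; "joint_vel": joint speeds; "effort": joint torques, N m; "tcp_pos": TCP position; "tool_rot": TCP orientation; "wrist_force": force on the tool from outside, world axes, zero at the start; "moment": the same for the moment, N m; "opening": finger opening in mm.
Only numpy, scipy, OpenCV 4.12 (cv2) and the standard library are available. Lean on these libraries where they do the work, as an engineer would, in place of code of your own. Each camera call takes 0.05 s, during which the arm holds its last target.

### The job

On the grey electrode switch unit, flick the black finned wheel clockwise (seen from above) with a fingertip, click by click, until its white pointer rests in line with the white index rib, without running past it; then press the round key fully down with a fingertip and let it come up. Leave the square key alone, do not shove or lift the unit, and do not disturb the other things.

Things in the scene. Friction and masses are not known exactly. Their poses are not given: they have to be found in the camera images.
- unit: The switch unit: a loose grey desk box, 200 (x) x 300 (y) x 55 mm (z), 2 to 3 kg, standing on the table. Origin: centre of its underside; x points away from the robot side to its far side, z up. It carries the click wheel (axis at x 0, y +60 mm), the round key (x -45, y -90 mm) and the square key (x +45, y -90 mm). It slides if pushed with more than roughly 12 N.
- wheel (a joint): Angle in rad, growing clockwise from above. 0 = pointer in line with the index mark. It rests at multiples of pi/3 (6 clicks a turn), starts 2 to 4 clicks short (-2.09 to -4.19; rarely balanced between two rests); stops at -5.2 and +1.6. It resists with 0.05 N m, growing to 0.16 N m at half a click (1 to 3 N at the fin ends); pushed beyond half a click it snaps on to the next rest, else springs back.
- wheel_center (a point): On the black wheel's upright axis, 16 mm above the unit's top. Hub 60 mm diameter; 6 straight radial fins 8 mm thick reach 60 mm from the axis, every pi/3 from the pointer; at rest one fin points to the unit's -x side. Hub and fins: 8 mm below to 8 mm above this point. The gaps are open outside, above and below; a finger left in a gap can keep the wheel from its rest.
- pointer_tip (a point): Outer end of the white raised bar (50 x 6 mm, 4 mm high) on top of the wheel, over one fin, 58 mm from the axis: the wheel's pointer. On its top face, 12 mm above wheel_center.
- index_mark (a point): Inner end of the index mark: the fixed white rib (22 x 8 x 6 mm) on the unit's top, on the far (+x) side of the wheel, 72 mm from the axis. The other five rest directions have flat white dots.
- round_key_top (a point): Centre of the top face of the round white push key (30 mm diameter, in a black housing). Pressed straight down; springs back.
- round_key (a joint): Travel of the round key in m: 0 up, 0.006 fully down (about 5 N).
- square_key_face (a point): Centre of the top face of the square white key (28 mm), 90 mm farther (+x of the unit) than the round one; to be left alone.
- square_key (a joint): Travel of the square key in m: 0 up, 0.006 fully down (about 5 N).
- paste_jar: small lidded paste jar, 38 mm diameter, 38 mm tall, standing on the switch unit near its far edge; a bystander. Origin: centre of its underside.
- syringe: blunt plastic syringe lying on the table, 130 mm long, 25 mm high; a bystander. Origin: centre of its underside.
- tape_roll: roll of tape lying flat, 64 mm diameter, 19 mm high; a bystander. Origin: centre of its underside.
- swab_cup: white cup, 68 mm diameter at the rim, 75 mm tall; a bystander. Origin: centre of its underside.
- gel_bottle: gel bottle, 52 mm diameter, 150 mm tall; a bystander. Origin: centre of its underside.
- mouse: black computer mouse, 100 x 58 x 33 mm; a bystander. Origin: centre of its underside.
- electrode_dish: shallow steel dish, 90 mm diameter, 22 mm tall; a bystander. Origin: centre of its underside.

How it is judged:
By the outcome, as a careful person would: the job done as asked, in the order asked, and still so for the second after the job is handed in, with the robot touching nothing.
It also fails if it takes over 72 s, if anything falls off the work surface, if the arm or the gripper's body presses on something with over 40 N, if the wrist force passes 120 N, or if a joint passes its speed limit or range.

## Working session

There is one attempt and no reset: what is moved stays moved. The work goes in short steps, Python scripts to look and compute and a tool call to move; the robot and the scene stay as the last step left them, time stands still between calls to the robot, and variables do not carry over. Pictures are saved under pics/ and viewed, and the job is handed in when it is done.

Besides the shell and the picture viewer there is one more tool, called after ">>>" as name([rows], argument=value, ...), one row to a line, values as JSON. drive_tool: Moves the arm, as the interface text tells. Its arguments: {"type":"object","properties":{"moves":{"type":"array","items":{"type":"array","items":{"type":"number"}}},"hand":{"type":"number"},"grip_force":{"type":"number"}},"required":["moves"]}

```bash
ls; mkdir -p pics
python3 - <<'E'
from bench import env, imaging
import cv2
print(env.get_state())
for n in("side","top"):
    im=imaging.read_camera(n); cv2.imwrite(f"pics/{n}0.png",im)
    c=imaging.calibration(n); print(n,c)
E
```

```text
pics
{'time': 0.0, 'joints': array([ 1.31599843e+00,  2.13372460e-01, -3.50410203e-02,  1.32350317e+00,
       -3.07923783e-05,  1.57079756e+00]), 'joint_vel': array([ 2.04857274e-03, -4.44974385e-04, -1.49664670e-04, -1.69838101e-03,
       -6.23357242e-05, -4.38519600e-04]), 'effort': array([ 1.48073108e-03, -6.86163211e+01,  4.87120271e+01,  1.73704256e-02,
        2.03460727e-04, -5.74179637e-06]), 'tcp_pos': array([125.9683824 , 483.61038342, 303.41514544]), 'tool_rot': array([-3.14047233e+00,  3.07937406e-05,  2.88679356e+00]), 'wrist_force': array([-0.07135046, -0.40216045,  0.32335421]), 'moment': array([ 0.02901224, -0.01569577, -0.02444518]), 'opening': 85.52255629422974}
side {'intrinsics': array([[420.68498043,   0.        , 323.5875537 ],
       [  0.        , 420.68498043, 197.28556745],
       [  0.        ,   0.        ,   1.        ]]), 'extrinsics': array([[-9.72719031e-01, -2.31680759e-01,  1.19043024e-02,
         5.49302162e+02],
       [ 1.21051641e-01, -4.63126140e-01,  8.77986719e-01,
        -1.42226932e+02],
       [-1.97899436e-01,  8.55475426e-01,  4.78536946e-01,
        -1.09436226e+03],
       [ 0.00000000e+00,  0.00000000e+00,  0.00000000e+00,
         1.00000000e+00]])}
top {'intrinsics': array([[404.60523756,   0.        , 316.11099777],
       [  0.        , 404.60523756, 197.6437203 ],
       [  0.        ,   0.        ,   1.        ]]), 'extrinsics': array([[ 2.54562243e-02, -9.99675356e-01, -1.07886365e-03,
        -2.45701741e-01],
       [ 9.74861374e-01,  2.45853551e-02,  2.21451714e-01,
        -5.74687824e+02],
       [-2.21353297e-01, -6.68906700e-03,  9.75170741e-01,
        -1.28748087e+03],
       [ 0.00000000e+00,  0.00000000e+00,  0.00000000e+00,
         1.00000000e+00]])}
```

View pics/side0.png

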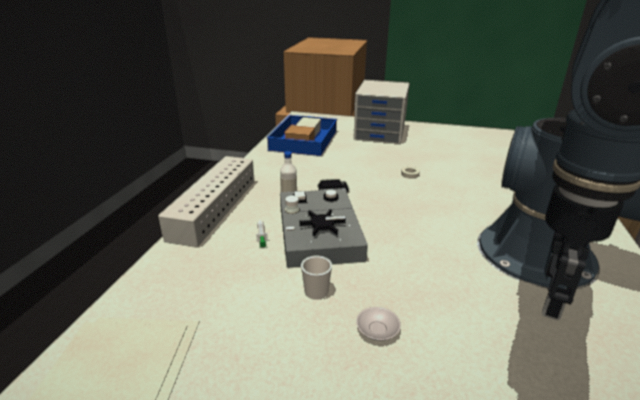

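View pics/top0.png

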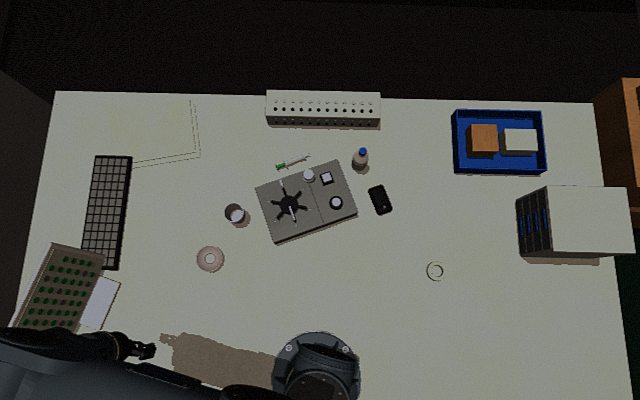

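```bash
cat > h.py <<'E'
import numpy as np, cv2
from bench import env, imaging
C={n:imaging.calibration(n) for n in("side","top")}
def proj(n,P):
    P=np.atleast_2d(np.asarray(P,float)); E=C[n]["extrinsics"]
    c=P@E[:3,:3].T+E[:3,3]; c=c*[1,-1,-1]
    u=c@C[n]["intrinsics"].T
    return u[:,:2]/u[:,2:]
def ray(n,uv,z):
    E=C[n]["extrinsics"];K=C[n]["intrinsics"]
    uv=np.atleast_2d(np.asarray(uv,float))
    d=np.c_[uv,np.ones(len(uv))]@np.linalg.inv(K).T*[1,-1,-1]
    d=d@E[:3,:3]; o=-E[:3,:3].T@E[:3,3]
    t=(z-o[2])/d[:,2:]
    return o+t*d
def crop(n,im,box,name,k):
    x0,y0,x1,y1=box
    cv2.imwrite(f"pics/{name}.png",cv2.resize(im[y0:y1,x0:x1],None,fx=k,fy=k,interpolation=cv2.INTER_CUBIC))
E
python3 - <<'E'
from h import *
t=cv2.imread("pics/top0.png");s=cv2.imread("pics/side0.png")
crop("top",t,(240,140,400,255),"top0c",5)
crop("side",s,(250,150,380,270),"side0c",5)
E
```

```text
(no output)
```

View pics/top0c.png

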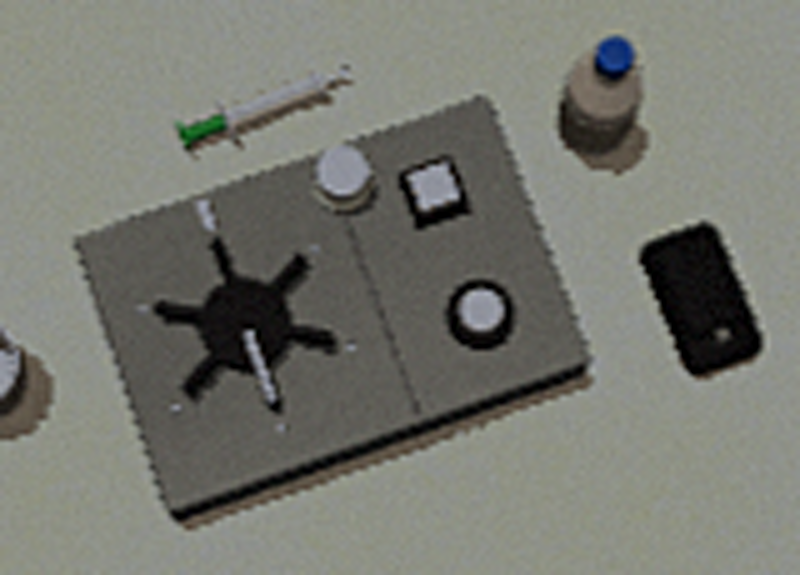

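View pics/side0c.png

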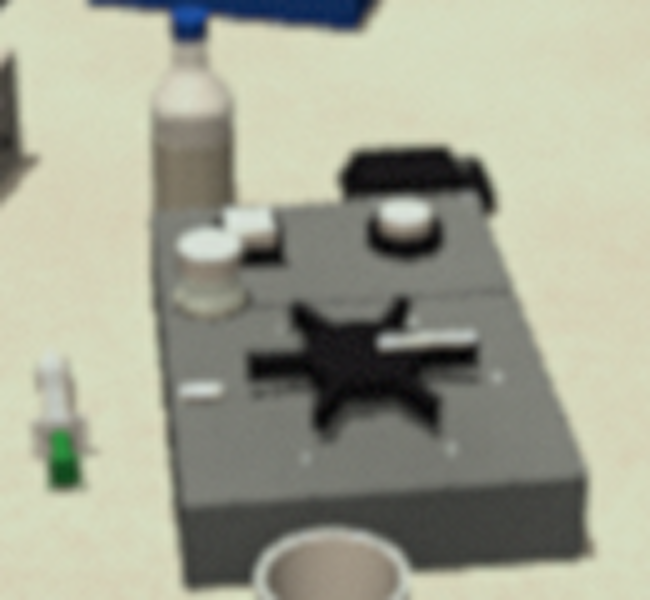

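Run:
```python
from h import *
px=lambda a,b:[240+(a+.5)/5-.5,140+(b+.5)/5-.5]
cor=np.array([px(78,240),px(488,95),px(588,364),px(175,514)])
P=ray("top",cor,55)[:,:2]
print(P.round(1),P.mean(0)); 
for i in range(4): print(np.linalg.norm(P[i]-P[(i+1)%4]))
# unit corners: far-left(+x,+y), far-right(+x,-y), near-right, near-left
L=np.array([[100,150],[100,-150],[-100,-150],[-100,150]])
c=P.mean(0);H=(P-c).T@L; th=np.arctan2(H[1,0]-H[0,1],H[0,0]+H[1,1])
R=np.array([[np.cos(th),-np.sin(th)],[np.sin(th),np.cos(th)]])
print("fit",c,th,np.degrees(th),(L@R.T+c-P).round(1))
def U(x,y): return R@[x,y]+c
print("wheel",U(0,60),"rk",U(-45,-90),"sk",U(45,-90))
print("ptr tip measured",ray("top",[px(277,405)],83),"inner idx",ray("top",[px(211,226)],61),U(72,60))
print("rk meas",ray("top",[px(484,311)],70), "sk", ray("top",[px(436,187)],70),"jar",ray("top",[px(345,170)],93))
# side check
qx=lambda a,b:[250+(a+.5)/5-.5,150+(b+.5)/5-.5]
print("side rk",ray("side",[qx(404,215)],70),"side wheel",ray("side",[qx(363,348)],79), "tip",ray("side",[qx(477,336)],83), "idx", ray("side",[qx(221,388)],61))
# triangulate rk height
from itertools import product
for z in range(60,85,4): print(z,ray("top",[px(484,311)],z)[0,:2].round(1),ray("side",[qx(404,215)],z)[0,:2].round(1))
```

```text
[[ 606.3  221.4]
 [ 716.2  -54.6]
 [ 529.6 -124. ]
 [ 422.6  146.8]] [568.67327603  47.38256621]
297.0891336026158
199.02566398763895
291.1620251055068
198.2862902287267
fit [568.67327603  47.38256621] 0.3755180287504115 21.51559817847089 [[ 0.4  2.2]
 [ 0.5 -0.8]
 [ 1.  -4.9]
 [-2.   3.5]]
wheel [546.66800545 103.20163165] rk [559.81688281 -52.84998489] sk [643.54548098 -19.84207902]
ptr tip measured [[492.02146714  80.88030864  83.        ]] inner idx [[616.80188453 131.22041997  61.        ]] [613.65088398 129.60795634]
rk meas [[560.80117319 -53.40749872  70.        ]] sk [[645.38808397 -19.87886259  70.        ]] jar [[649.07328347  41.07942829  93.        ]]
side rk [[558.97249555 -57.65296363  70.        ]] side wheel [[544.14563455 105.67839593  79.        ]] tip [[488.8460236   85.97940741  83.        ]] idx [[611.81223788 133.10978791  61.        ]]
60 [563.  -53.9] [562.9 -76.1]
64 [562.1 -53.7] [561.3 -68.7]
68 [561.2 -53.5] [559.8 -61.3]
72 [560.4 -53.3] [558.2 -54. ]
76 [559.5 -53.1] [556.6 -46.6]
80 [558.6 -53. ] [555.1 -39.2]
84 [557.8 -52.8] [553.5 -31.8]
```

>>> drive_tool([
  [-0.9,-0.6,0,0],
  [-0.9,-0.6,0,0],
  [-0.9,-0.6,0,0],
  [-0.9,-0.6,0,0],
  [-0.9,-0.6,0,0],
], hand=0, grip_force=20)

```text
time: 0.52
tcp_pos: [233.8, 361.2, 301.1]
tool_rot: [-3.137, -0.002, 2.895]
wrist_force: [0.8, 0.8, -0.0]
opening: 25.4
```

>>> drive_tool([
  [-0.9,-0.6,0,0],
  [-0.9,-0.6,0,0],
  [-0.9,-0.6,0,0],
  [-0.9,-0.6,0,0],
  [-0.9,-0.6,0,0],
])

```text
time: 0.93
tcp_pos: [345.9, 233.7, 300.5]
tool_rot: [-3.136, -0.002, 2.897]
wrist_force: [0.6, 0.6, 1.1]
opening: -0.2
```

>>> drive_tool([
  [0,0,0,1],
  [0,0,0,1],
  [0,0,0,1],
  [0,0,0,1],
  [0,0,0,1],
])

```text
time: 1.35
tcp_pos: [349.8, 227.2, 299.4]
tool_rot: [-3.133, 0.002, 2.35]
wrist_force: [0.7, 0.0, 0.1]
opening: -0.2
```

>>> drive_tool([
  [0,0,0,1],
  [0,0,0,1],
  [0,0,0,1],
  [0,0,0,1],
  [0,0,0,0],
])

```text
time: 1.77
tcp_pos: [349.3, 226.4, 298.2]
tool_rot: [-3.132, 0.006, 1.903]
wrist_force: [-0.1, -0.4, -0.0]
opening: 0.1
```

```bash
cat >> h.py <<'E'
from scipy.spatial.transform import Rotation as Ro
TH=0.3745; W=np.array([546.,104.])   # unit yaw, wheel axis
TIP=73.
def polar(phi,r):
    a=np.radians(phi)+TH
    return W+r*np.array([np.cos(a),np.sin(a)])
def need(xy,ztip,s=None):
    s=s or env.get_state(); R=Ro.from_euler("xyz",s["tool_rot"]).as_matrix()
    tip=s["tcp_pos"]+R@[0,0,TIP]
    d=np.array([*xy,ztip])-tip
    return (R.T@d/30).round(2), tip.round(1)
E
python3 - <<'E'
from h import *
s=imaging.read_camera("side");t=imaging.read_camera("top")
print(need(polar(210,62),130), polar(210,62),need(polar(210,62),67))
st=env.get_state();tip=need([0,0],0)[1];print(proj("side",[tip]),proj("top",[tip]))
u,v=proj("side",[tip])[0].astype(int);print(u,v)
crop("side",s,(u-65,v-60,u+65,v+40),"side1",6); 
u,v=proj("top",[tip])[0].astype(int)
crop("top",t,(u-65,v-50,u+65,v+50),"top1",6)
E
```

```text
(array([-7.1 ,  3.12,  3.19]), array([348.8, 225.8, 225.3])) [507.3679163   55.50709218] (array([-7.09,  3.14,  5.29]), array([348.8, 225.8, 225.3]))
[[401.82434566 200.58681517]] [[239.41153755 260.88875094]]
401 200
```

View pics/side1.png

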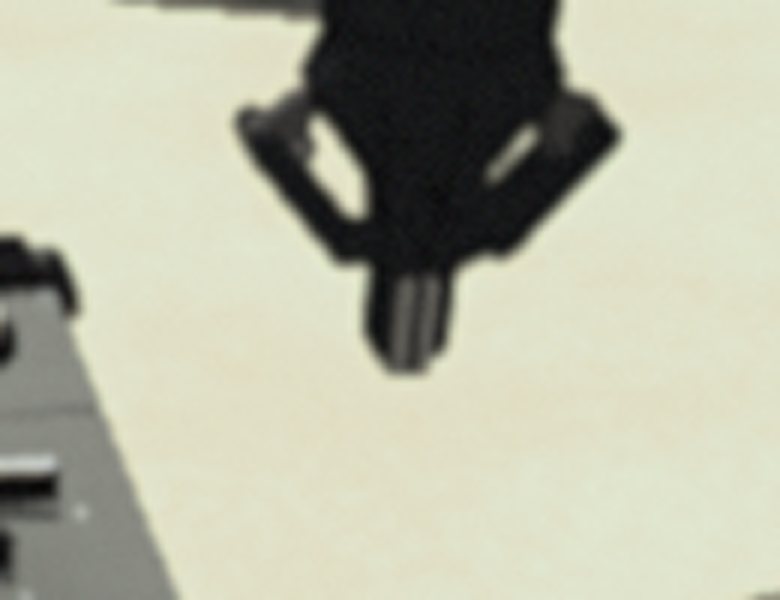

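>>> drive_tool([
  [-0.9,0.4,0.4,0],
  [-0.9,0.4,0.4,0],
  [-0.9,0.4,0.4,0],
  [-0.9,0.4,0.4,0],
  [-0.9,0.4,0.4,-0.4],
])

```text
time: 2.28
tcp_pos: [453.6, 119.8, 238.7]
tool_rot: [-3.136, 0.004, 1.983]
wrist_force: [0.2, 1.8, 0.6]
opening: 0.3
```

>>> drive_tool([
  [-0.9,0.4,0.4,0],
  [-0.9,0.4,0.4,0],
  [-0.5,0.2,0.2,0],
  [0,0,0,0],
])

```text
time: 2.62
tcp_pos: [513.1, 61.8, 204.3]
tool_rot: [-3.134, 0.004, 1.999]
wrist_force: [-0.0, 0.4, -1.3]
opening: -0.0
```

Run:
```python
from h import *
s=imaging.read_camera("side");t=imaging.read_camera("top")
print(need(polar(210,62),67),env.get_state()["tool_rot"],env.get_state()["joints"])
crop("side",s,(250,130,380,270),"side2",4);crop("top",t,(240,140,400,255),"top2",5)
```

```text
(array([-0.17, -0.21,  2.18]), array([511.4,  63. , 132.4])) [-3.13434978e+00  3.01170696e-03  1.99917609e+00] [ 0.12569173  0.28860559 -0.18786682  1.10033984 -0.00503372  1.26813434]
```

View pics/side2.png

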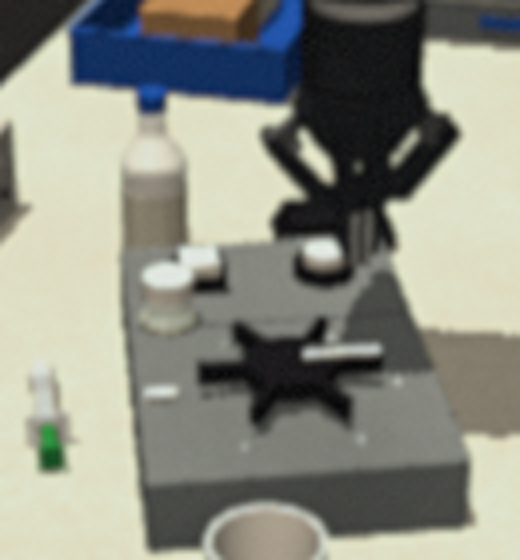

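View pics/top2.png

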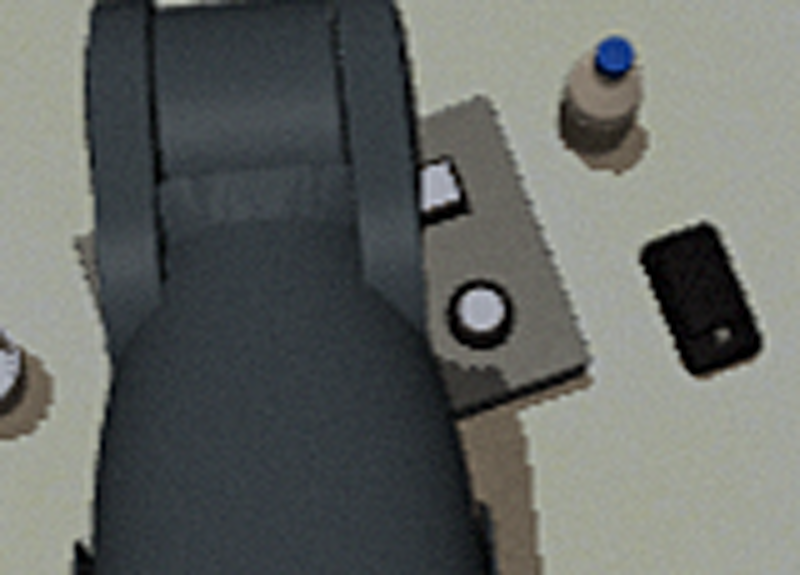

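>>> drive_tool([
  [-0.15,-0.2,0.5,0],
  [0,0,0.5,0],
  [0,0,0.4,0],
  [0,0,0.3,0],
  [0,0,0,0],
])

```text
time: 3.13
tcp_pos: [506.5, 59.9, 155.5]
tool_rot: [-3.138, 0.003, 2.012]
wrist_force: [-0.8, 0.0, -0.4]
opening: -0.0
```

Run:
```python
from h import *
s=imaging.read_camera("side")
print(need(polar(210,62),67),env.get_state()["wrist_force"])
crop("side",s,(270,150,380,250),"side3",6)
```

```text
(array([-0.13, -0.04,  0.55]), array([506.6,  59.7,  83.4])) [ 0.2325582  -0.17949503  0.27014558]
```

View pics/side3.png

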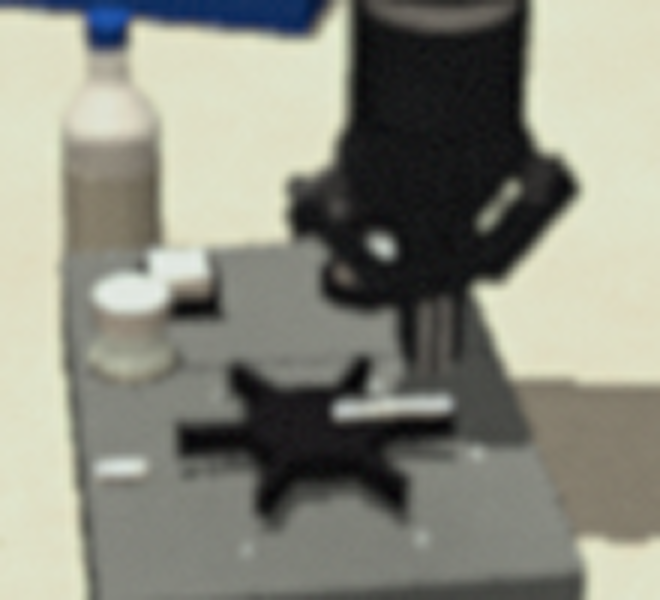

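>>> drive_tool([
  [-0.13,-0.04,0.2,0],
  [0,0,0.2,0],
  [0,0,0.15,0],
  [0,0,0,0],
])

```text
time: 3.52
tcp_pos: [508.2, 56.6, 140.9]
tool_rot: [3.141, 0.005, 2.015]
wrist_force: [0.3, -0.0, -0.8]
opening: -0.0
```

Run:
```python
from h import *
for a in (210,200,190,180,170,160,150): print(a,need(polar(a,62),67))
print(env.get_state()["wrist_force"])
```

```text
210 (array([-0.01, -0.04,  0.03]), array([508.3,  56.3,  67.9]))
200 (array([ 0.33, -0.17,  0.03]), array([508.3,  56.3,  67.9]))
190 (array([ 0.68, -0.24,  0.03]), array([508.3,  56.3,  67.9]))
180 (array([ 1.04, -0.24,  0.03]), array([508.3,  56.3,  67.9]))
170 (array([ 1.4 , -0.19,  0.02]), array([508.3,  56.3,  67.9]))
160 (array([ 1.74, -0.07,  0.02]), array([508.3,  56.3,  67.9]))
150 (array([2.05, 0.1 , 0.02]), array([508.3,  56.3,  67.9]))
[ 0.28766428 -0.03292441 -0.84326024]
```

>>> drive_tool([
  [0.16,-0.1,0,0],
  [0.17,-0.07,0,0],
  [0.17,-0.04,0,0],
  [0.17,-0.03,0,0],
  [0.17,0,0,0],
])

```text
time: 3.93
tcp_pos: [489.8, 77.3, 141.3]
tool_rot: [3.14, 0.005, 2.013]
wrist_force: [2.3, -1.1, 0.4]
opening: 0.0
```

Run:
```python
from h import *
for a in (190,180,170,160,150): print(a,need(polar(a,62),67))
print(env.get_state()["wrist_force"])
```

```text
190 (array([-0.2 ,  0.01,  0.04]), array([490.1,  77. ,  68.3]))
180 (array([0.16, 0.01, 0.04]), array([490.1,  77. ,  68.3]))
170 (array([0.51, 0.06, 0.04]), array([490.1,  77. ,  68.3]))
160 (array([0.85, 0.18, 0.04]), array([490.1,  77. ,  68.3]))
150 (array([1.17, 0.35, 0.04]), array([490.1,  77. ,  68.3]))
[ 2.25752064 -1.12673407  0.40802294]
```

>>> drive_tool([
  [0.17,0.01,0,0],
  [0.17,0.02,0.02,0],
  [0.17,0.04,0,0],
  [0,0,0,0],
])

```text
time: 4.27
tcp_pos: [484.8, 94.5, 141.3]
tool_rot: [3.138, 0.007, 2.014]
wrist_force: [0.1, -1.3, 0.2]
opening: 0.4
```

Run:
```python
from h import *
s=imaging.read_camera("side")
for a in (170,160,150): print(a,need(polar(a,62),67))
print(env.get_state()["wrist_force"])
crop("side",s,(270,150,380,250),"side4",6)
```

```text
170 (array([-0.07, -0.03,  0.04]), array([485.2,  93.9,  68.3]))
160 (array([0.27, 0.09, 0.04]), array([485.2,  93.9,  68.3]))
150 (array([0.59, 0.26, 0.04]), array([485.2,  93.9,  68.3]))
[ 0.65945044 -0.57149624  0.30369927]
```

View pics/side4.png

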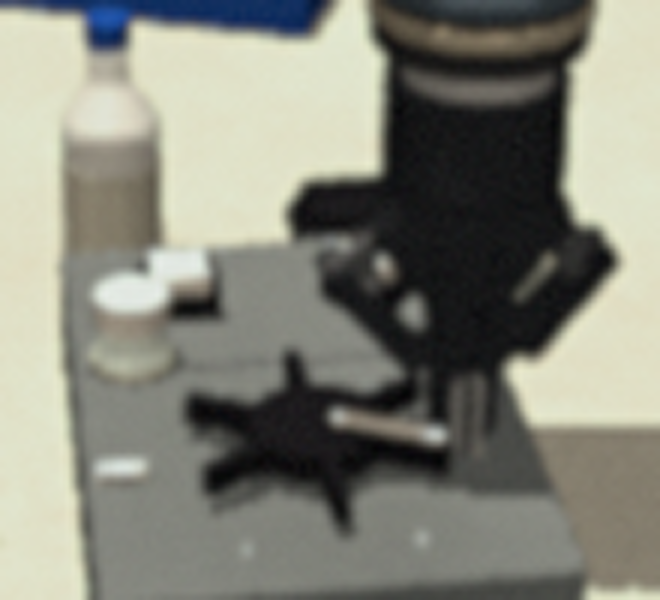

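>>> drive_tool([
  [0.15,0.06,0,0],
  [0.15,0.06,0,0],
  [0,0,0,0],
  [0,0,0,0],
  [0,0,0,0],
])

```text
time: 4.73
tcp_pos: [483.7, 105.3, 140.8]
tool_rot: [3.14, 0.005, 2.015]
wrist_force: [0.7, -0.3, -0.6]
opening: -0.3
```

Run:
```python
from h import *
s=imaging.read_camera("side")
for a in (170,160,150): print(a,need(polar(a,62),67))
print(env.get_state()["wrist_force"])
crop("side",s,(270,150,380,250),"side5",6)
```

```text
170 (array([-0.42, -0.15,  0.03]), array([484. , 104.9,  67.8]))
160 (array([-0.08, -0.04,  0.03]), array([484. , 104.9,  67.8]))
150 (array([0.24, 0.14, 0.03]), array([484. , 104.9,  67.8]))
[-0.26875154 -0.61735403  0.51666121]
```

View pics/side5.png

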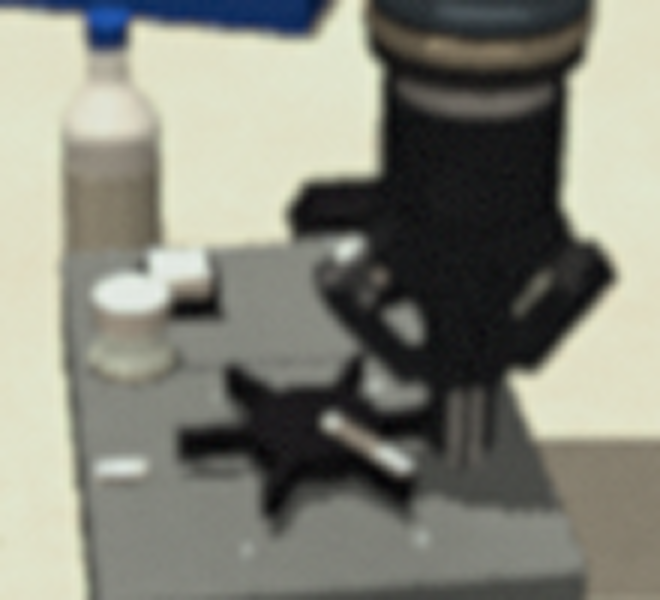

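>>> drive_tool([
  [0.1,0.06,0,0],
  [0,0,-0.4,0],
  [0,0,-0.5,0],
  [-0.2,-0.1,-0.3,0],
  [-0.6,-0.05,0,0],
])

```text
time: 5.2
tcp_pos: [489.1, 86.4, 177.6]
tool_rot: [-3.141, 0.004, 2.017]
wrist_force: [0.5, 0.1, -1.0]
opening: 0.5
```

>>> drive_tool([
  [-0.6,0,0,0],
  [-0.5,0,0,0],
  [0,0,0,0],
])

```text
time: 5.45
tcp_pos: [504.9, 53.0, 179.0]
tool_rot: [3.14, 0.005, 2.016]
wrist_force: [-0.8, -0.5, -0.7]
opening: 0.4
```

Run:
```python
from h import *
s=imaging.read_camera("side")
for a in (210,): print(a,need(polar(a,62),67))
print(env.get_state()["wrist_force"])
crop("side",s,(270,150,380,250),"side6",6)
```

```text
210 (array([0.03, 0.11, 1.3 ]), array([504.7,  53.5, 105.9]))
[0.1897231  0.36652122 1.05521614]
```

View pics/side6.png

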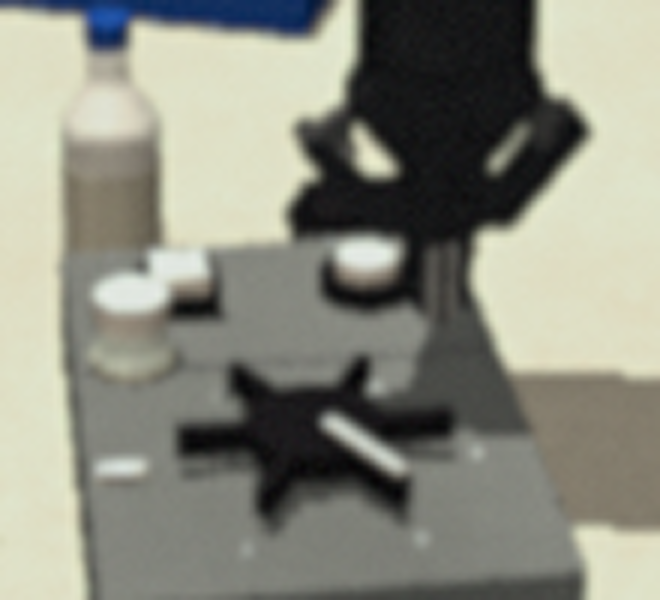

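Pointer now at (405,470) in the crop, one click on, unit unmoved. Second click.

>>> drive_tool([
  [0.03,0.1,0.4,0],
  [0,0,0.4,0],
  [0,0,0.3,0],
  [0,0,0.2,0],
  [0,0,0,0],
])

```text
time: 5.92
tcp_pos: [506.2, 56.6, 138.6]
tool_rot: [3.139, 0.004, 2.015]
wrist_force: [-0.1, -0.1, -0.4]
opening: 0.2
```

>>> drive_tool([
  [0.16,-0.1,0,0],
  [0.17,-0.07,0,0],
  [0.17,-0.04,0,0],
  [0.17,-0.03,0,0],
  [0.17,0,0,0],
])

```text
time: 6.33
tcp_pos: [487.5, 77.9, 139.7]
tool_rot: [3.138, 0.005, 2.015]
wrist_force: [1.6, -2.5, -1.5]
opening: 0.1
```

>>> drive_tool([
  [0.17,0.01,0,0],
  [0.17,0.02,0,0],
  [0.17,0.04,0,0],
  [0.15,0.06,0,0],
  [0,0,0,0],
])

```text
time: 6.75
tcp_pos: [481.8, 100.6, 140.5]
tool_rot: [3.137, 0.006, 2.016]
wrist_force: [1.1, 0.6, -0.2]
opening: 0.4
```

Run:
```python
from h import *
s=imaging.read_camera("side")
for a in (170,160,150): print(a,need(polar(a,62),67))
print(env.get_state()["wrist_force"])
crop("side",s,(270,150,380,250),"side7",6)
```

```text
170 (array([-0.29, -0.03,  0.02]), array([482.2, 100.1,  67.5]))
160 (array([0.05, 0.09, 0.02]), array([482.2, 100.1,  67.5]))
150 (array([0.36, 0.26, 0.01]), array([482.2, 100.1,  67.5]))
[ 0.21519597  0.5071204  -0.23230826]
```

View pics/side7.png

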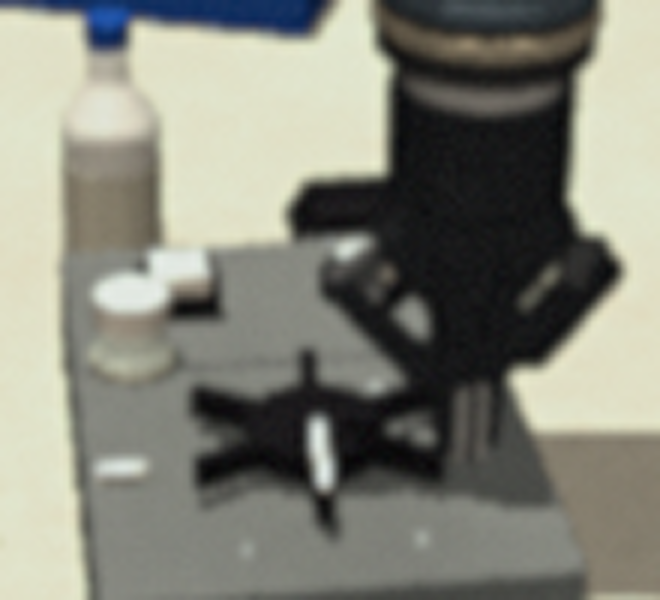

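>>> drive_tool([
  [0.13,0.07,0,0],
  [0.1,0.06,0,0],
  [0,0,0,0],
  [0,0,0,0],
  [0,0,0,0],
])

```text
time: 7.22
tcp_pos: [482.4, 109.3, 140.1]
tool_rot: [3.137, 0.005, 2.016]
wrist_force: [0.3, -0.1, 0.3]
opening: -0.2
```

Run:
```python
from h import *
s=imaging.read_camera("side")
for a in (160,150): print(a,need(polar(a,62),67))
print(env.get_state()["wrist_force"])
crop("side",s,(270,150,380,250),"side8",6)
```

```text
160 (array([-0.21, -0.06,  0.01]), array([482.9, 109. ,  67.1]))
150 (array([0.1 , 0.12, 0.  ]), array([482.9, 109. ,  67.1]))
[-0.61059741  0.36930034  0.53186427]
```

View pics/side8.png

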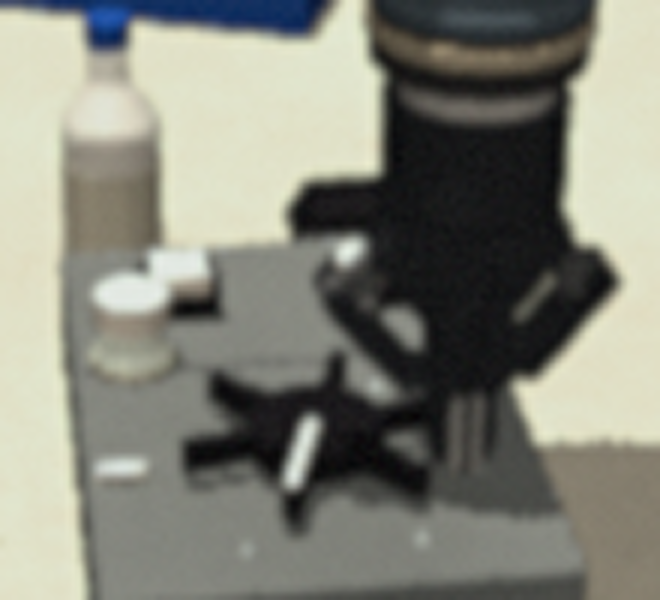

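>>> drive_tool([
  [0.05,0.05,0,0],
  [0,0,0,0],
  [0,0,0,0],
  [0,0,0,0],
  [0,0,0,0],
])

```text
time: 7.68
tcp_pos: [483.2, 111.1, 140.1]
tool_rot: [3.137, 0.005, 2.016]
wrist_force: [0.0, -0.0, -1.0]
opening: -0.2
```

Run:
```python
from h import *
s=imaging.read_camera("side")
for a in (160,150): print(a,need(polar(a,62),67))
print(env.get_state()["wrist_force"])
crop("side",s,(270,150,380,250),"side9",6)
```

```text
160 (array([-0.26, -0.11,  0.01]), array([483.7, 110.9,  67.1]))
150 (array([0.06, 0.06, 0.  ]), array([483.7, 110.9,  67.1]))
[-0.13502852 -0.34409973  0.20108524]
```

View pics/side9.png

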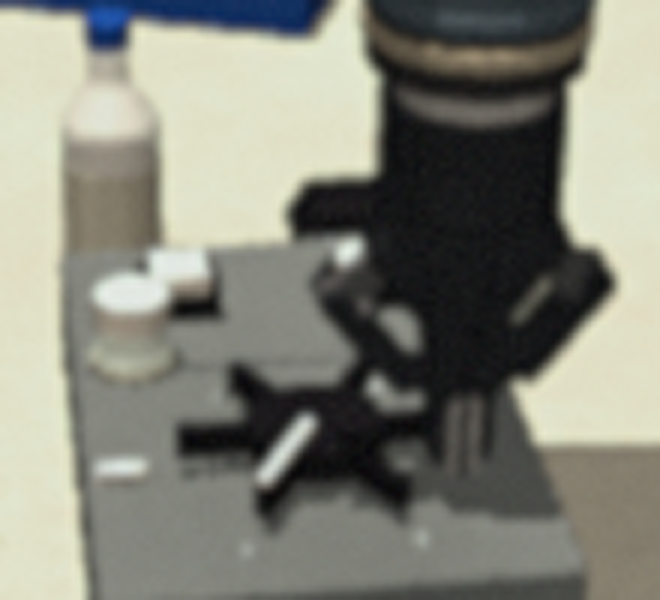

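Second click done; pointer tip at (265,480), on the rest next to the index. The snap settles slowly. Lift and return.

>>> drive_tool([
  [0,0,-0.4,0],
  [0,0,-0.5,0],
  [-0.3,-0.1,-0.3,0],
  [-0.6,-0.05,0,0],
  [-0.6,0,0,0],
])

```text
time: 8.15
tcp_pos: [497.5, 68.4, 177.7]
tool_rot: [3.139, 0.005, 2.02]
wrist_force: [0.0, -0.1, 0.9]
opening: -0.0
```

>>> drive_tool([
  [-0.5,0.1,0,0],
  [0,0,0,0],
])

```text
time: 8.32
tcp_pos: [508.1, 52.4, 178.5]
tool_rot: [3.137, 0.006, 2.018]
wrist_force: [-0.6, -0.4, -0.3]
opening: 0.2
```

Run:
```python
from h import *
s=imaging.read_camera("side")
print(need(polar(210,62),67))
crop("side",s,(270,150,380,250),"side10",6)
```

```text
(array([0.1 , 0.02, 1.28]), array([507.9,  52.8, 105.4]))
```

View pics/side10.png

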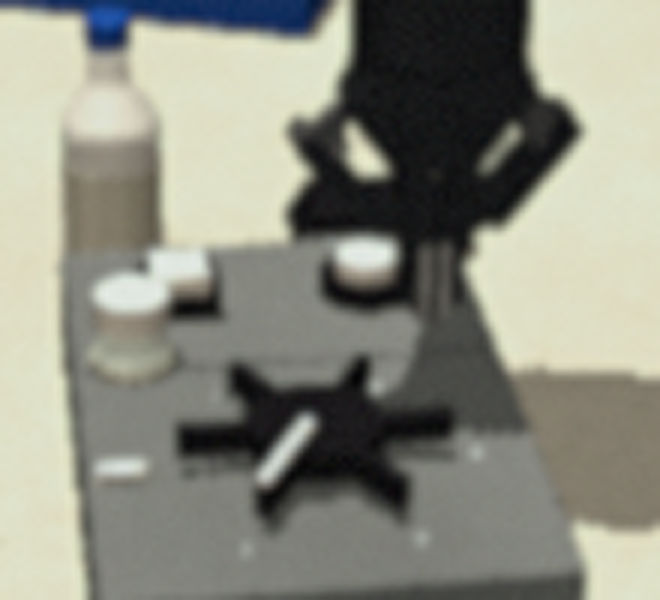

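Third and last click (pointer should go to the index rib).

>>> drive_tool([
  [0.08,0.02,0.4,0],
  [0,0,0.4,0],
  [0,0,0.3,0],
  [0,0,0.15,0],
  [0,0,0,0],
])

```text
time: 8.78
tcp_pos: [506.4, 55.0, 139.7]
tool_rot: [3.137, 0.005, 2.017]
wrist_force: [0.1, 0.6, -0.4]
opening: 0.3
```

>>> drive_tool([
  [0.16,-0.1,0,0],
  [0.17,-0.07,0,0],
  [0.17,-0.04,0,0],
  [0.17,-0.03,0,0],
  [0.17,0,0,0],
])

```text
time: 9.2
tcp_pos: [487.7, 76.2, 140.8]
tool_rot: [3.136, 0.006, 2.017]
wrist_force: [1.7, -1.5, -0.9]
opening: 0.1
```

>>> drive_tool([
  [0.17,0.01,0,0],
  [0.17,0.02,0,0],
  [0.17,0.04,0,0],
  [0.15,0.06,0,0],
  [0,0,0,0],
])

```text
time: 9.62
tcp_pos: [482.0, 98.8, 141.6]
tool_rot: [3.135, 0.008, 2.018]
wrist_force: [-1.1, -0.9, -0.4]
opening: -0.2
```

Run:
```python
from h import *
for a in (170,160,150): print(a,need(polar(a,62),67))
print(env.get_state()["wrist_force"])
```

```text
170 (array([-0.24, -0.02,  0.05]), array([482.7,  98.5,  68.6]))
160 (array([0.1 , 0.1 , 0.05]), array([482.7,  98.5,  68.6]))
150 (array([0.41, 0.27, 0.05]), array([482.7,  98.5,  68.6]))
[-1.09213101 -0.86146145 -0.3745636 ]
```

>>> drive_tool([
  [0.13,0.07,0,0],
  [0.1,0.06,0,0],
  [0.05,0.05,0,0],
  [0.05,0.05,0,0],
  [0,0,0,0],
])

```text
time: 10.03
tcp_pos: [484.0, 112.6, 141.3]
tool_rot: [3.135, 0.006, 2.018]
wrist_force: [-0.0, 0.7, 0.4]
opening: -0.0
```

>>> drive_tool([
  [0,0,0,0],
  [0,0,0,0],
  [0,0,0,0],
  [0,0,0,0],
])

```text
time: 10.37
tcp_pos: [484.1, 112.5, 141.2]
tool_rot: [3.135, 0.006, 2.018]
wrist_force: [-1.2, -0.7, -0.1]
opening: 0.1
```

Run:
```python
from h import *
s=imaging.read_camera("side")
for a in (160,150): print(a,need(polar(a,62),67))
print(env.get_state()["wrist_force"])
crop("side",s,(270,150,380,250),"side11",6)
```

```text
160 (array([-0.29, -0.16,  0.04]), array([484.7, 112.3,  68.2]))
150 (array([0.03, 0.01, 0.04]), array([484.7, 112.3,  68.2]))
[ 0.49049868 -0.11350025 -0.45768369]
```

View pics/side11.png

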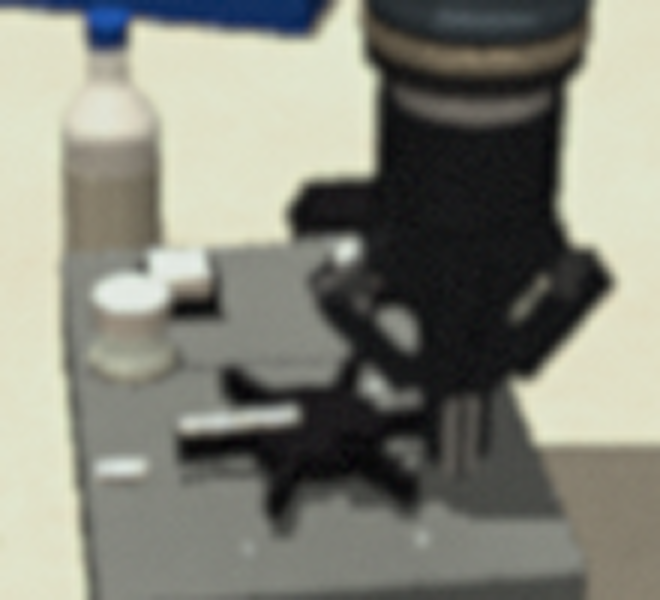

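>>> drive_tool([
  [0,0,-0.4,0],
  [0,0,-0.5,0],
  [0,0,-0.5,0],
  [0,0,-0.2,0],
  [0,0,0,0],
])

```text
time: 10.83
tcp_pos: [483.0, 112.1, 190.1]
tool_rot: [3.137, 0.005, 2.017]
wrist_force: [-0.7, -0.3, 0.1]
opening: 0.1
```

Run:
```python
from h import *
print(need([560.2,-53.3],90))
```

```text
(array([-6.07, -0.07,  0.94]), array([483.5, 111.9, 117.1]))
```

>>> drive_tool([
  [-0.8,0,0,0],
  [-1,0,0,0],
  [-1,0,0,0],
  [-1,0,0,0],
  [-1,0,0,0],
])

```text
time: 11.25
tcp_pos: [545.6, -18.2, 188.5]
tool_rot: [3.137, 0.004, 2.025]
wrist_force: [0.3, 1.0, 0.3]
opening: -0.2
```

>>> drive_tool([
  [-0.8,0,0,0],
  [-0.4,0,0,0],
  [0,0,0,0],
  [0,0,0,0],
])

```text
time: 11.58
tcp_pos: [562.7, -57.0, 185.0]
tool_rot: [3.14, 0.003, 2.02]
wrist_force: [0.7, 0.3, -1.1]
opening: -0.3
```

Run:
```python
from h import *
print(need([560.2,-53.3],90))
s=imaging.read_camera("side")
crop("side",s,(270,140,380,240),"side12",6)
t=imaging.read_camera("top");crop("top",t,(240,140,400,255),"top12",5)
```

```text
(array([ 0.16, -0.03,  0.73]), array([563. , -57.2, 112. ]))
```

View pics/side12.png

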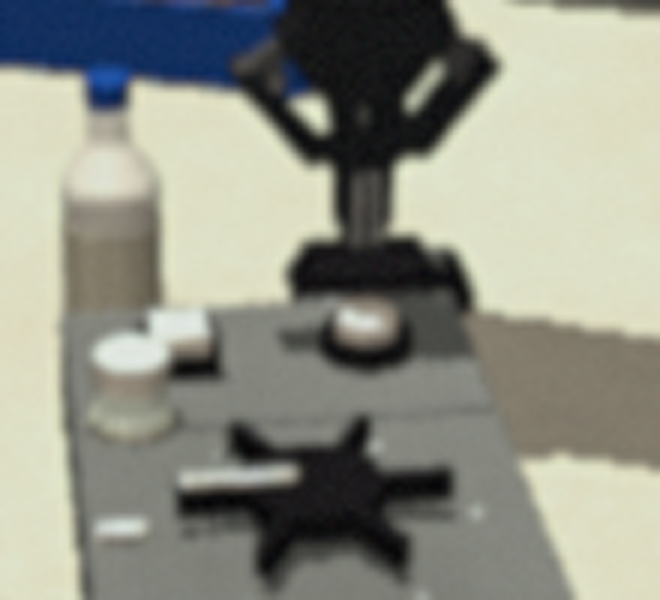

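View pics/top12.png

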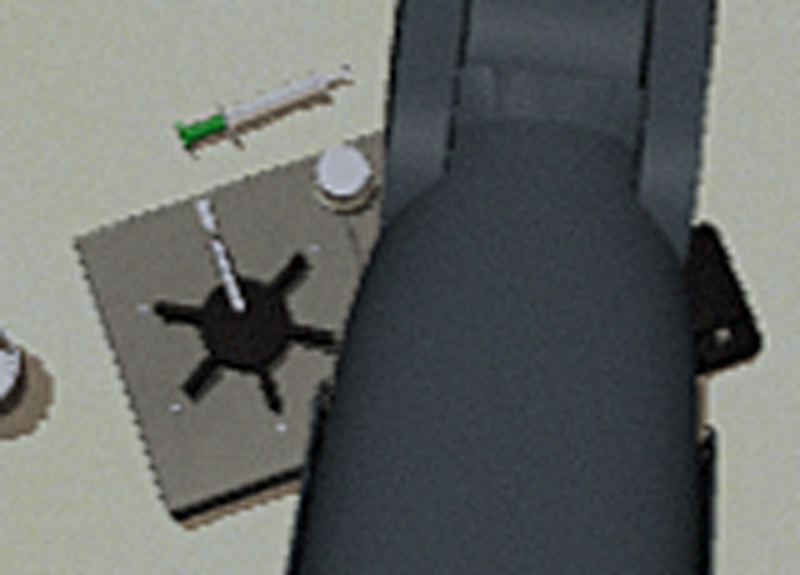

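>>> drive_tool([
  [0.14,-0.03,0.3,0],
  [0.02,0,0.3,0],
  [0,0,0.3,0],
  [0,0,0.1,0],
  [0,0,0,0],
])

```text
time: 12.1
tcp_pos: [557.8, -47.9, 151.8]
tool_rot: [3.14, 0.002, 2.026]
wrist_force: [-0.1, -0.0, 0.2]
opening: 0.1
```

Run:
```python
from h import *
print(need([560.2,-53.3],66),env.get_state()["wrist_force"])
s=imaging.read_camera("side")
crop("side",s,(270,140,380,240),"side13",6)
```

```text
(array([-0.19, -0.01,  0.43]), array([558. , -48. ,  78.8])) [-0.0915138  -0.04189358  0.19278962]
```

View pics/side13.png

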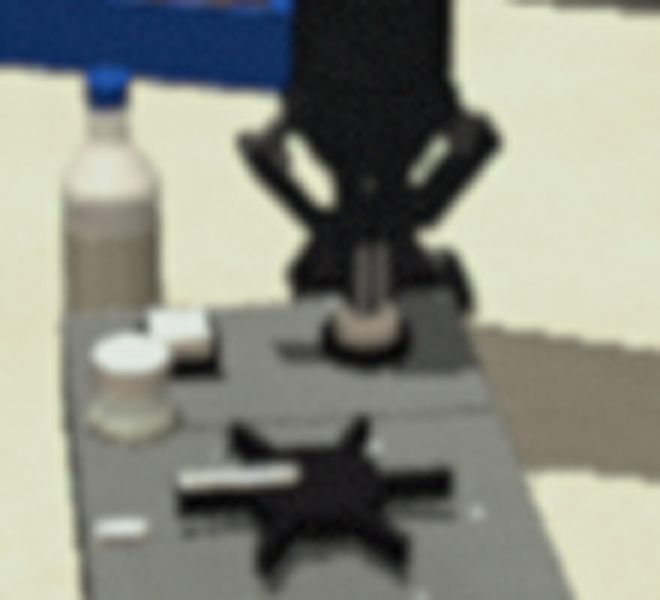

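>>> drive_tool([
  [-0.17,0,0,0],
  [-0.02,0,0.06,0],
  [0,0,0.05,0],
  [0,0,0.05,0],
  [0,0,0.03,0],
])

```text
time: 12.57
tcp_pos: [561.2, -53.7, 146.9]
tool_rot: [3.139, 0.003, 2.026]
wrist_force: [-1.9, 1.6, 2.9]
opening: 0.4
```

Run:
```python
from h import *
print(need([560.2,-53.3],66),env.get_state()["wrist_force"])
```

```text
(array([ 0.03, -0.03,  0.26]), array([561.5, -53.8,  73.9])) [-1.94735206  1.63268179  2.85404726]
```

>>> drive_tool([
  [0,0,0.05,0],
  [0,0,0.05,0],
  [0,0,0.05,0],
])

```text
time: 12.82
tcp_pos: [561.4, -53.7, 143.1]
tool_rot: [3.138, 0.003, 2.026]
wrist_force: [-11.6, 2.2, 34.3]
opening: -0.1
```

>>> drive_tool([
  [0,0,0.05,0],
  [0,0,0.05,0],
  [0,0,0,0],
])

```text
time: 13.07
tcp_pos: [561.2, -53.7, 144.0]
tool_rot: [3.136, 0.005, 2.026]
wrist_force: [-3.2, 1.4, 5.0]
opening: -0.0
```

Run:
```python
from h import *
print(need([560.2,-53.3],66),env.get_state()["wrist_force"])
s=imaging.read_camera("side")
crop("side",s,(290,160,370,220),"side14",9)
```

```text
(array([ 0.04, -0.04,  0.17]), array([561.7, -53.8,  71. ])) [-3.22895374  1.35858565  5.03677747]
```

View pics/side14.png

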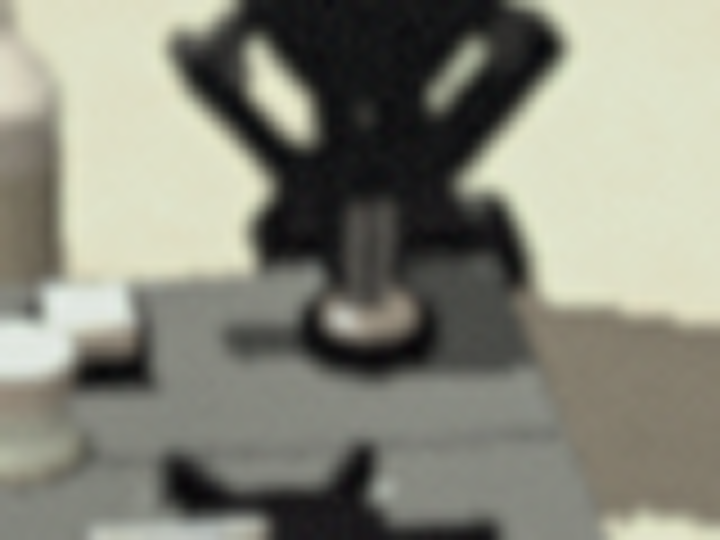

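>>> drive_tool([
  [0,0,0.05,0],
])

```text
time: 13.2
tcp_pos: [561.4, -53.8, 143.2]
tool_rot: [3.135, 0.005, 2.026]
wrist_force: [-9.4, 0.7, 27.6]
opening: -0.0
```

>>> drive_tool([
  [0,0,0.02,0],
])

```text
time: 13.28
tcp_pos: [561.4, -53.7, 143.4]
tool_rot: [3.134, 0.006, 2.026]
wrist_force: [-9.0, 1.9, 15.3]
opening: 0.0
```

Going less than 1 mm lower raised the force from 5 N to 15–28 N, so the key is on its stop. Releasing now.

>>> drive_tool([
  [0,0,-0.1,0],
  [0,0,-0.2,0],
  [0,0,-0.3,0],
  [0,0,-0.6,0],
  [0,0,-0.8,0],
])

```text
time: 13.7
tcp_pos: [558.9, -53.6, 202.5]
tool_rot: [3.139, 0.003, 2.026]
wrist_force: [0.1, -0.7, 0.2]
opening: -0.1
```

>>> drive_tool([
  [0,0,-0.9,0],
  [0,0.0,-0.9,0],
  [-0.6,-0.6,-0.6,0],
  [-0.8,-0.8,-0.3,0],
  [-0.8,-0.8,0,0],
])

```text
time: 14.12
tcp_pos: [529.8, -139.6, 294.3]
tool_rot: [3.134, 0.007, 2.033]
wrist_force: [0.1, -0.5, 0.3]
opening: -0.2
```

>>> drive_tool([
  [-0.8,-0.8,0,0],
  [-0.8,-0.8,0,0],
  [-0.8,-0.8,0,0],
  [-0.8,-0.8,0,0],
  [-0.6,-0.6,0,0],
])

```text
time: 14.53
tcp_pos: [475.6, -300.2, 299.3]
tool_rot: [3.13, 0.012, 2.035]
wrist_force: [-0.7, 1.0, 0.6]
opening: 0.3
```

>>> drive_tool([
  [0,0,0,0],
  [0,0,0,0],
])

```text
time: 14.7
tcp_pos: [473.4, -305.0, 300.1]
tool_rot: [3.131, 0.014, 2.029]
wrist_force: [-0.2, 0.5, -0.7]
opening: 0.2
```

Run:
```python
from h import *
s=imaging.read_camera("side")
crop("side",s,(250,150,380,270),"side15",5)
t=imaging.read_camera("top");crop("top",t,(240,140,400,255),"top15",5)
t0=cv2.imread("pics/top0.png"); d=cv2.absdiff(t,t0).max(2)
cv2.imwrite("pics/diff.png",cv2.resize(d[130:270,200:420]*3,None,fx=3.5,fy=3.5))
s0=cv2.imread("pics/side0.png"); d2=cv2.absdiff(s,s0).max(2)
crop("side",d2*3,(250,150,380,270),"diffs",5)
print(env.get_state()["wrist_force"])
```

```text
[ 0.82412849 -0.24387626  0.08055744]
```

View pics/side15.png

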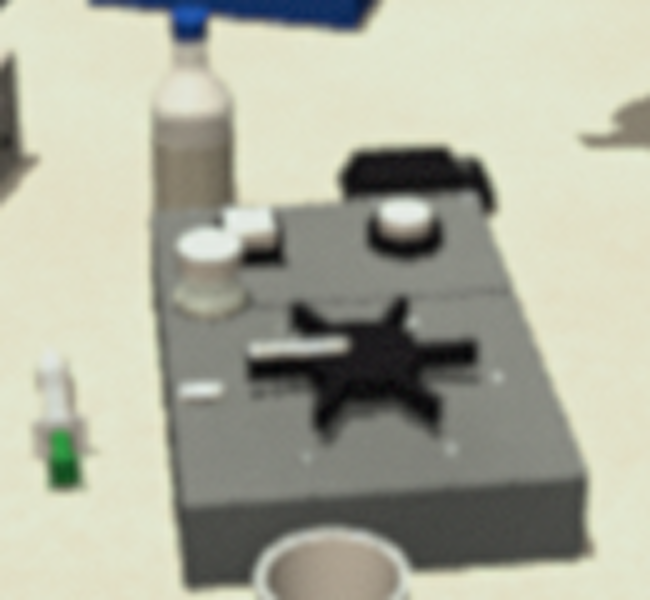

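View pics/top15.png

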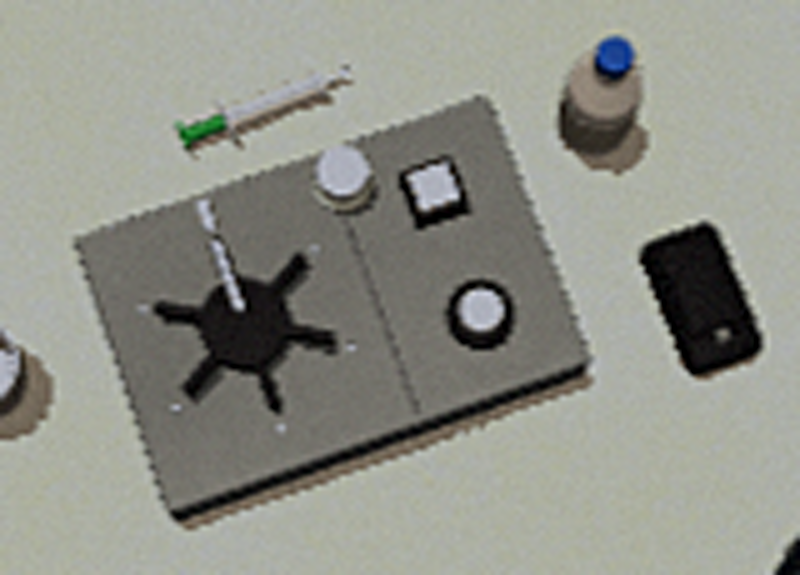

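View pics/diffs.png

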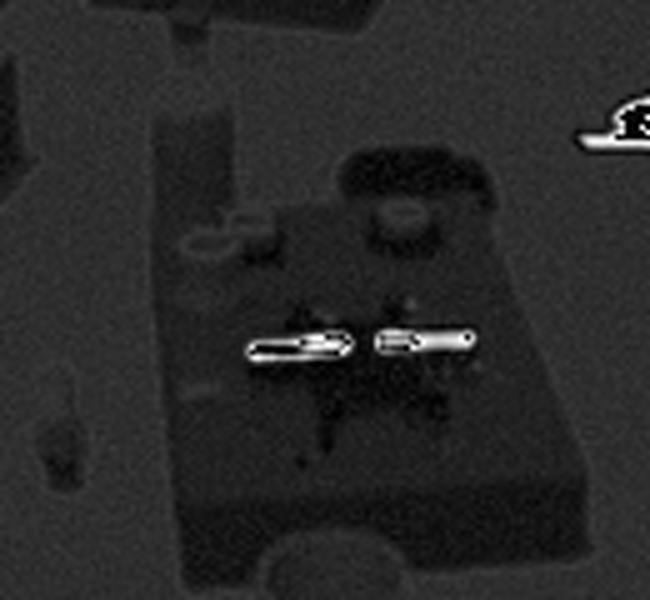

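The only thing that changed in the scene is the pointer, now in line with the index rib. The key is back up and nothing else has shifted, so I'm handing in.

```bash
python3 -c "
from bench import env
print(env.sign_off())"
```

```text
the job is handed in; nothing more can be done
None
```

The job is done and handed in at about 15 s. The wheel's pointer is in line with the index rib, and the round key was pressed after that and let come up.

- **Wheel:** It started 3 clicks short. I pushed it clockwise three times with the closed fingertips, one click each, and checked the pointer in the camera image after each one. It did not run past the rib.
- **Round key:** I pressed it straight down until it stopped, then lifted clear. The force jumped from about 5 N to 28 N in less than 1 mm, so I take it as fully down.
- **Key force:** The press peaked at about 34 N for a moment, more than the 5 N the key needs. There was also about 12 N sideways, close to the force at which the unit slides.
- **Last checks:** With the arm clear, side and top views show the pointer on the index rib and the round key back up. Comparing the side view before and after, only the pointer and the arm's shadow had changed around the unit. The unit, square key, jar, syringe, bottle, mouse and cup were where they started. I did not compare the tape roll or dish; the arm did not go near them at low height.

The side camera read about 2–4 mm different from the top camera, so I worked mainly from the top camera's positions. No check failed.

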